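# Clamp a cut copper tube for deburring

### The job

Stand the thicker of the two cut copper tubes upright in the bored wooden holder of the clamp stand, then pump the clamp's trigger against its pistol grip until the rubber-faced jaw bears on the tube and presses it into the V of the fixed jaw. Bring the jaw up with the trigger alone, and finish with the trigger still squeezed in your grip so that the tube is held tight for deburring, but gently enough not to squash its thin wall (about 20 N at the jaw is right, 80 N would dent it). Leave the other tube, the tape measure and the hex keys where they are.

Things in the scene. Friction and masses are not known exactly. Their poses are not given: they have to be found in the camera images.
- clamp_stand: plywood board 126 x 285 x 12 mm fixed to the bench with a caulking-gun-style clamp lying on its side: grey body, black pistol grip and trigger pointing to -x, toothed push rod, flat bar to a fixed jaw. Frame: origin at bench height, y the way the jaw advances, x from grip towards rod, z up. Highest parts: 66 mm, a thin brake plate behind the body 79 mm. Rod axis: x 45, z 50 mm
- holder (a point): centre of the holder's mouth, 32 mm above the bench, at (45, 99, 32) mm in the stand's frame: wooden block 56 x 46 x 20 mm with an upright bore of 32 mm, chamfered 2 mm, 20 mm deep down to the board (floor 12 mm above the bench). The flat bar passes 23 mm to its +x side, its top 63 mm above the bench
- fixed_v (a point): bottom of the steel V (120 degrees) of the fixed jaw, on the holder's +y side, 50 mm above the bench; the V is 37 to 63 mm above the bench and 2.5 mm clear of a tube centred in the bore
- jaw_face (a point): centre of the moving jaw's rubber face (32 wide, 25 mm high), 50 mm above the bench, looking to +y at the holder; starts 40 to 55 mm short of the holder's axis. It touches a centred tube 14 mm short of that axis and presses it into the V about 11.5 mm short. A brake of about 5 N friction keeps the jaw where the trigger left it
- push_rod: steel rod 14 x 12 mm with 4 mm saw teeth; carries the moving jaw (36 x 18 x 28 mm) at its front end and a 20 mm knob at its rear end and slides along the stand's y. Its frame is the stand's, shifted by the slide. To be driven by the trigger only, never pushed by hand
- trigger: black finger blade 24 mm high, 13 mm thick, 80 mm long; origin on its pin at (-8, -51, 0) mm in the stand's frame; yaw relative to the stand: 0 released (a spring of 1 to 2 N returns it) to 0.38 rad at its stop. The free jaw takes about 5 N. With the jaw on the tube, 15 N on the blade gives about 13 N at the jaw, 20 N 19, 30 N 32, 60 N 75; let go, about 2 N remain.
- trigger_front (a point): point on the blade's front (+y) swelling where one finger should bear, 50 mm out from the pin, 50 mm above the bench. A full stroke moves it 19 mm to -y and drives the jaw 9 to 14 mm by a pawl (up to 4 mm lost in the teeth): 2 to 5 strokes in all; returning, the pawl clicks over the teeth. If at its stop the jaw does not yet bear firmly, let it return and pump again. 25 mm free in front
- grip_back (a point): point on the flat back (-y) face of the pistol grip where the other finger should bear, at (-58, -88.5, 50) mm in the stand's frame. The grip is fixed, 20 mm thick in y, 36 to 64 mm above the bench, nothing under it. Grip back to trigger front: 55 mm released, 36 mm fully squeezed. 25 mm free behind it. While only one finger bears (on the trigger), it may carry up to twice the set grip force
- copper_tube: the thicker tube: copper, 28 mm outside, 110 mm long, thin-walled, 90 g, standing on its end on the bench; origin at the centre of its lower end, z along it
- thin_tube: the thinner tube: copper, 22 mm outside, 85 mm long, standing on its end; origin at the centre of its lower end. To be left alone
- tape_measure: yellow tape measure 36 x 81 x 71 mm, a bystander
- hex_keys: set of hex keys in a red clip, 60 x 112 x 9 mm, a bystander
Things that resemble listed ones, but are neither listed nor needed, are in the scene too. Leave any blue look-alike of the copper_tube alone.

How it is judged:
By the outcome, as a careful person would: the job done as asked, in the order asked, and still so for the second after the job is handed in, while the arm keeps its last pose, push and grip.
It also fails if it takes over 58 s, if anything falls off the work surface, if the arm or the gripper's body presses on something with over 40 N, if the wrist force passes 120 N, or if a joint passes its speed limit or range.

### The arm

A 6-joint arm with a two-finger parallel gripper is mounted at the origin on a cart in front of the work surface, level with it; the furniture and walls round the work are solid. World frame = base frame: x ahead of the robot, y to its left, z up, the work surface at z = 0. Lengths are in m, angles in rad, forces in N, time in s.
With the tool pointing down it reaches from about 0.3 to 0.75 m from the base axis. Payload 8.5 kg.
Tool frame: the origin (TCP) lies midway between the tips of the shut fingers; the grasp point (between the pads) lies 19 mm behind it; z points along the fingers, y is the direction in which the jaws open and shut (so a half turn about z gives the same grasp; the last joint's range is limited). The gripper opens to 85 mm and grips with 20 to 120 N. Pads are 22 mm wide; open, the fingers measure 114 mm over their backs; the gripper's body (76 mm by 85 mm) begins 54 mm behind the grasp point. The pads swing forward as they close: fully open they stand 13 mm farther back than shut.
Start: joints at [-1.504, 0.381, 1.297, -0, 1.464, -0.215], TCP at [0.153, -0.528, 0.231] pointing down, gripper open.
Joint ranges: [-3.11, 3.11], [-0.89, 2.33], [0.22, 2.48], [-1.42, 4.56], [0.17, 2.85], [-2.88, 2.88]. Speed limits (rad/s): [2.39, 2.39, 3.14, 3.14, 3.14, 3.14].

### API

Orientations are given as a rotation vector (axis times angle).
In Python, from cell import env gives the robot as it stands.
- The arm moves only by the tool drive_tool, never from a script. Its argument "targets" is a list of rows, each a list of 7 numbers: the opening, from 0 (shut) to 1 (fully open), then the shift along the tool's x, y, z in m, then the turn, a rotation vector about the tool's x, y, z in degrees. A call has 1 to 8 rows; each row shifts and turns the pose as measured when the row begins, along the tool's axes as they then stand; what a row does not reach is not made up. A row lasts 1/8 s, in which the tool goes at most 62.5 mm and 10.7 degrees, less where a joint would pass 70% of its speed; a pose out of reach is approached as far as the arm can. A call is refused whole if a number of a shift passes 0.0625 or a number of a turn 10.7, either way. A call with a gripper value outside its range is refused whole. The fingers move at their own pace and stop on an object; "force" is the grip in N (left out, the last holds). Time passes only in rows, so rows that do not move let the fingers close. It gives the time, the measured TCP pose, the force and the opening at its end, in the units of the state.
- env.get_state(): the state, without advancing time (a new reading comes with each control period).
- env.grab_frame(name): name is "side" or "top" or "wrist"; returns (picture, depth): 420x560x3 uint8, red, green, blue; 420x560 float32, m along the optical axis (not along the pixel's ray), 0 where there is no reading.
- env.get_calibration(name): a dict with "camera_matrix" (3x3 intrinsics, pixels), "dist_coeffs" ([k1, k2, p1, p2, k3] as OpenCV has them; the pictures are not rectified), "extrinsics" (4x4, takes a point from camera to world coordinates); the wrist camera has in their place "hand_eye" (4x4, takes a point from camera to tool coordinates, whose origin is the TCP and whose axes are the flange's). Camera axes: x right, y down, z forward; pixel columns grow to the right and rows downward; lengths in m; the calibration is good to about 2 mm. A picture is of the moment at which its call begins: read the wrist's pose just before it. get_calibration takes no time and is no camera call.
- env.close_job(): hands the job in, once; it reports no verdict.
Trained networks look in the newest picture that a camera, given by its name, has taken for a name from the list of things; names that differ only in an ending like _2 or _b are one class to them, and where a whole thing is asked for, a point or a joint stands for the part that bears it (a point fixed in the world has none). Each returns a list of dicts, best first, with "p" (0 to 1); they miss things now and then, are a little off and sometimes report something else, mostly with a low value. They report only what shows in the picture. A call takes as long as a camera call. They do not tell look-alikes from the thing itself.
- env.look_for(camera, query): "rect" ([left, top, right, bottom] in pixels, round what is visible of it).
- env.outline_of(camera, query): "region" (420x560 bool, what is visible of it) and "rect" ([left, top, right, bottom] in pixels, round what is visible of it).
The state is a dict: "clock": time; "joints": joint angles; "qvel": joint speeds; "effort": joint torques, N m; "tool_pos": TCP position; "tool_rot": TCP orientation; "force": force on the tool from outside, world axes, zero at the start; "wrist_torque": the same for the moment, N m; "grip_width": opening from 0.0 (shut) to 1.0 (fully open).
Only numpy, scipy, OpenCV 4.12 (cv2) and the standard library are available. Lean on these libraries where they do the work, as an engineer would, in place of code of your own. Each camera call takes 0.05 s, during which the arm holds its last target. There are 200 camera calls.

## Working session

There is one attempt and no reset: what is moved stays moved. The work goes in short steps, Python scripts to look and compute and a tool call to move; the robot and the scene stay as the last step left them, time stands still between calls to the robot, and variables do not carry over. Pictures are saved under pics/ and viewed, about 8 in all and at most 12, crops included, and the job is handed in when it is done.

Besides the shell and the picture viewer there is one more tool, called after "Emit:" as name([rows], argument=value, ...), one row to a line, values as JSON. drive_tool: Moves the arm, as the interface text tells. Its arguments: {"type":"object","properties":{"targets":{"type":"array","items":{"type":"array","items":{"type":"number"}}},"force":{"type":"number"}},"required":["targets"]}

```bash
mkdir -p pics; ls; python3 - <<'E'
from cell import env
import cv2,numpy as np
s=env.get_state();print(s)
ims=[]
for c in("top","side"):
    im,d=env.grab_frame(c);cal=env.get_calibration(c)
    np.savez(f"{c}0.npz",im=im,d=d,K=cal["camera_matrix"],D=cal["dist_coeffs"],T=cal["extrinsics"])
    cv2.imwrite(f"pics/{c}0.png",im[:,:,::-1])
    print(c,np.round(cal["camera_matrix"],1).tolist(),np.round(cal["extrinsics"],3).tolist())
    for q in("clamp_stand","copper_tube","thin_tube","trigger","push_rod"):
        print(q,[(np.round(r["rect"]).tolist(),round(r["p"],2)) for r in env.look_for(c,q)])
print(env.get_calibration("wrist"))
E
```

```text
pics
{'clock': 0.0, 'joints': array([-1.50429229e+00,  3.81243148e-01,  1.29827539e+00, -1.77411603e-05,
        1.46360894e+00, -2.15255834e-01]), 'qvel': array([ 0.00027005,  0.00029861, -0.00059387, -0.00118372, -0.00081195,
       -0.00054072]), 'effort': array([ 5.20593840e-04, -4.48468637e+01, -2.31272060e+01, -1.46600005e-04,
        4.75818990e-03,  9.10093803e-06]), 'tool_pos': array([ 0.15292197, -0.52800322,  0.23068153]), 'tool_rot': array([-3.10895120e+00, -4.40912673e-01, -1.51445082e-04]), 'force': array([ 0.39566937, -0.14954841,  0.27432972]), 'wrist_torque': array([-0.02606539,  0.02533377, -0.02217877]), 'grip_width': 1.0005530441079538}
top [[422.1, 0.0, 282.0], [0.0, 422.1, 210.3], [0.0, 0.0, 1.0]] [[-0.001, -0.999, 0.04, 0.447], [-1.0, -0.0, -0.023, 0.021], [0.023, -0.04, -0.999, 1.11], [0.0, 0.0, 0.0, 1.0]]
clamp_stand [([209.0, 139.0, 325.0, 236.0], 0.95)]
copper_tube [([159.0, 149.0, 177.0, 166.0], 0.76), ([130.0, 183.0, 153.0, 195.0], 0.51)]
thin_tube [([137.0, 220.0, 155.0, 230.0], 0.68)]
trigger [([280.0, 176.0, 300.0, 219.0], 0.66), ([254.0, 155.0, 324.0,
[... 561 characters left out ...]
[310.0, 150.0, 349.0, 165.0], 0.59)]
push_rod [([231.0, 175.0, 263.0, 234.0], 0.71)]
{'camera_matrix': array([[352.89067443,   0.        , 280.92316401],
       [  0.        , 352.89067443, 207.99551051],
       [  0.        ,   0.        ,   1.        ]]), 'dist_coeffs': array([-0.04309011,  0.        ,  0.        ,  0.        ,  0.        ]), 'hand_eye': array([[-3.35546287e-04, -9.57221475e-01, -2.89356071e-01,
         7.36896879e-02],
       [ 9.99999903e-01, -2.38588140e-04, -3.70355330e-04,
        -2.92714322e-04],
       [ 2.85475149e-04, -2.89356167e-01,  9.57221462e-01,
        -1.42922649e-01],
       [ 0.00000000e+00,  0.00000000e+00,  0.00000000e+00,
         1.00000000e+00]])}
```

```bash
python3 - <<'E'
import cv2,numpy as np
a=cv2.imread("pics/top0.png")[110:260,100:350];b=cv2.imread("pics/side0.png")[130:400,150:400]
cv2.imwrite("pics/c1.png",cv2.resize(a,None,fx=3.2,fy=3.2,interpolation=cv2.INTER_CUBIC))
cv2.imwrite("pics/c2.png",cv2.resize(b,None,fx=2.2,fy=2.2,interpolation=cv2.INTER_CUBIC))
E
```

```text
(no output)
```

View pics/c1.png

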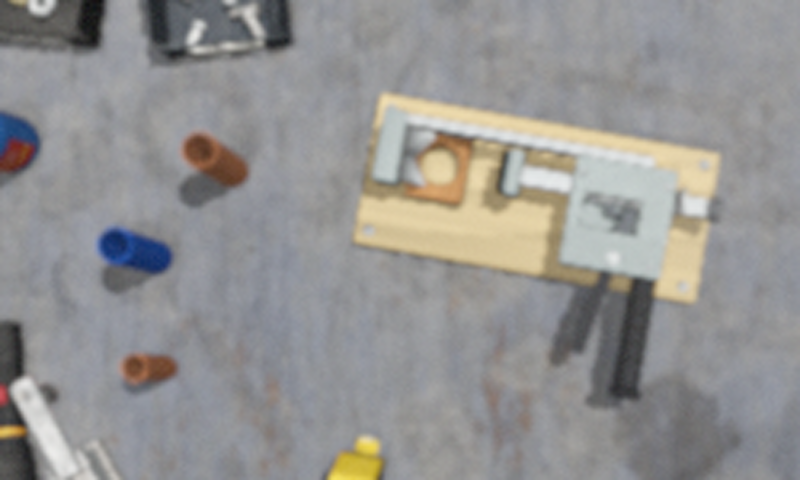

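View pics/c2.png

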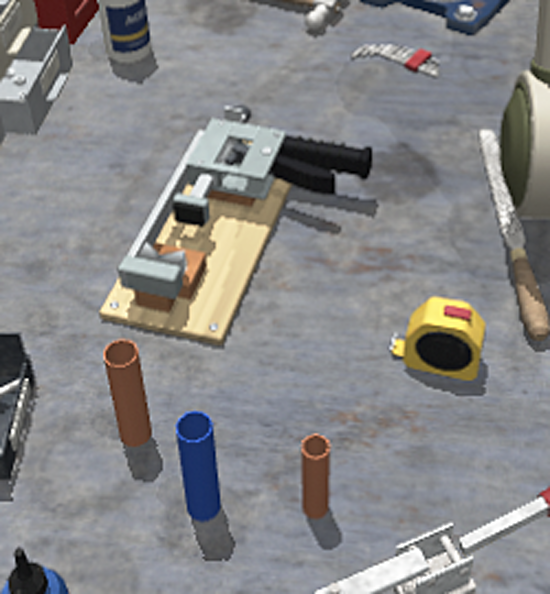

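The top crop shows two copper tubes, at px (163,156) and (143,225), and a blue look-alike at (137,186). The copper tube at (163,156) is the taller and wider one, so that is the target. The blue one at (137,186) is the decoy, and (143,225) is the thin tube. The stand lies at px 210–325 × 139–236, with the holder to the left (+y) and the grips pointing down (−x).

```bash
cat >h.py <<'E'
import numpy as np,cv2
from scipy.spatial.transform import Rotation as R
def load(n):
    z=np.load(n);return z["im"],z["d"],z["K"],z["D"],z["T"]
def cloud(d,K,D,T):
    v,u=np.mgrid[:d.shape[0],:d.shape[1]]
    n=cv2.undistortPoints(np.stack([u.ravel(),v.ravel()],1).astype(float)[:,None],K,D)[:,0]
    P=np.c_[n,np.ones(len(n))]*d.ravel()[:,None]
    return (P@T[:3,:3].T+T[:3,3]).reshape(*d.shape,3)
def onplane(uv,z,K,D,T):
    n=cv2.undistortPoints(np.array(uv,float).reshape(-1,1,2),K,D)[:,0]
    r=np.c_[n,np.ones(len(n))]@T[:3,:3].T
    return T[:3,3]+r*((z-T[2,3])/r[:,2])[:,None]
def wristT(env):
    s=env.get_state();T=np.eye(4);T[:3,:3]=R.from_rotvec(s["tool_rot"]).as_matrix();T[:3,3]=s["tool_pos"]
    return T@env.get_calibration("wrist")["hand_eye"]
def circ(p):
    A=np.c_[2*p,np.ones(len(p))];x=np.linalg.lstsq(A,(p**2).sum(1),rcond=None)[0]
    return x[:2],np.sqrt(x[2]+x[:2]@x[:2])
E
python3 - <<'E'
from h import *
im,d,K,D,T=load("top0.npz")
P=cloud(d,K,D,T)
for nm,(l,t,r,b) in dict(tube=(155,145,182,170),blue=(125,178,158,200),thin=(133,216,160,234)).items():
    q=P[t:b,l:r].reshape(-1,3);zz=q[:,2];m=zz>np.percentile(zz,99.5)-0.012
    print(nm,q[m].mean(0).round(4),np.ptp(q[m],axis=0).round(4),zz.max().round(4),m.sum())
# board by color
c=np.array([(700,300),(355,243),(380,93),(720,153)])/3.2+[100,110]
w=onplane(c,0.012,K,D,T);print(w.round(4)); ctr=w.mean(0)
e=np.diff(np.r_[w,w[:1]],axis=0);print(np.linalg.norm(e,axis=1).round(4),np.degrees(np.arctan2(e[:,1],e[:,0])).round(1))
q=P[130:245,200:330].reshape(-1,3)
bz=P[205:225,215:260].reshape(-1,3);print("board z",np.median(bz[:,2]),np.median(P[250:300,200:250,2]))
m=(abs(q[:,2]-np.median(bz[:,2]))<.003)
(c0,sz,a)=cv2.minAreaRect((q[m][:,:2]*1000).astype(np.float32));print(c0,sz,a,ctr)
E
```

```text
tube [0.6099 0.2761 0.1482] [0.1841 0.2786 1.01  ] 1.1104 48
blue [0.447  0.0215 1.1104] [0. 0. 0.] 1.1104 4
thin [0.4527 0.3229 0.1442] [0.0196 0.3317 1.0348] 1.1104 33
[[ 0.5085 -0.0995  0.012 ]
 [ 0.555   0.182   0.012 ]
 [ 0.6787  0.1627  0.012 ]
 [ 0.6296 -0.1167  0.012 ]]
[0.2854 0.1252 0.2837 0.1223] [  80.6   -8.9 -100.   171.9]
board z -0.0007553419879906542 5.7507966620962137e-05
(555.000732421875, 42.45094299316406) (304.3085632324219, 344.8620300292969) 0.02660784311592579 [0.59296317 0.03210274 0.012     ]
```

```bash
python3 - <<'E'
from h import *
im,d,K,D,T=load("top0.npz")
P=cloud(d,K,D,T)
g=lambda p:np.array([p])/3.2+[100,110]
print("tube",onplane(g((202,148)),.11,K,D,T).round(4))
print("blue",onplane(g((117,246)),.11,K,D,T).round(4))
print("bore floor/mouth",onplane(g((438,165)),.022,K,D,T).round(4))
for nm,(l,t,r,b) in dict(tube=(155,145,182,170)).items():
    q=P[t:b,l:r].reshape(-1,3);q=q[d[t:b,l:r].ravel()>0]
    m=(q[:,2]>.095)&(q[:,2]<.125);print(q[m].mean(0).round(4),np.ptp(q[m],axis=0).round(4),m.sum(),circ(q[m][:,:2]))
im,d,K,D,T=load("side0.npz")
P=cloud(d,K,D,T)
q=P[278:340,190:222].reshape(-1,3);q=q[d[278:340,190:222].ravel()>0]
m=(q[:,2]>.02)&(q[:,2]<.12);print("side tube",circ(q[m][:,:2]),m.sum(),q[m][:,2].max())
E
```

```text
tube [[0.6169 0.2834 0.11  ]]
blue [[0.5434 0.3465 0.11  ]]
bore floor/mouth [[0.6175 0.1138 0.022 ]]
[0.6166 0.2858 0.1043] [0.0274 0.0279 0.0169] 59 (array([0.61741304, 0.28581142]), np.float64(0.013414395307164486))
side tube (array([0.61628039, 0.28948408]), np.float64(0.01305888754694742)) 603 0.11078356458619343
```

Emit:
drive_tool([
  [1,0.049,-0.032,-0.015,0,0,3.2],
  [1,0.047,-0.035,-0.015,0,0,3.2],
  [1,0.045,-0.037,-0.01,0,0,3.2],
  [1,0.043,-0.04,0,0,0,3.2],
  [1,0.041,-0.042,0,0,0,3.2],
  [1,0.038,-0.044,0,0,0,3.2],
  [1,0.036,-0.046,0,0,0,3.2],
  [1,0.033,-0.048,0,0,0,3.2],
], force=25)

```text
clock: 1.6
tool_pos: [0.4678, -0.1685, 0.2732]
tool_rot: [3.126, -0.293, 0.005]
force: [0.1, -0.5, 0.6]
grip_width: 1.0
```

Emit:
drive_tool([
  [1,0.028,-0.0515,0,0,0,0],
  [1,0.028,-0.0515,0,0,0,0],
  [1,0.028,-0.0515,0,0,0,0],
  [1,0.028,-0.0515,0,0,0,0],
  [1,0.02,-0.0515,0,0,0,0],
  [1,0,0,0,0,0,0],
  [1,0,0,0,0,0,0],
])

```text
clock: 2.48
tool_pos: [0.6518, 0.0716, 0.2721]
tool_rot: [3.126, -0.287, 0.005]
force: [0.0, -0.9, -0.2]
grip_width: 1.003
```

```bash
cat > snap.py <<'E'
from cell import env
from h import *
import sys
n=sys.argv[1]
s=env.get_state();print("v",abs(s["qvel"]).max().round(4),s["tool_pos"].round(4),s["tool_rot"].round(4))
T=wristT(env);im,d=env.grab_frame("wrist");c=env.get_calibration("wrist")
np.savez(n+".npz",im=im,d=d,K=c["camera_matrix"],D=c["dist_coeffs"],T=T)
cv2.imwrite(f"pics/{n}.png",cv2.resize(im[:,:,::-1],(800,600),interpolation=cv2.INTER_CUBIC))
E
python3 snap.py w1
```

```text
v 0.0201 [0.6518 0.0716 0.2721] [ 3.1258 -0.2873  0.0054]
```

View pics/w1.png

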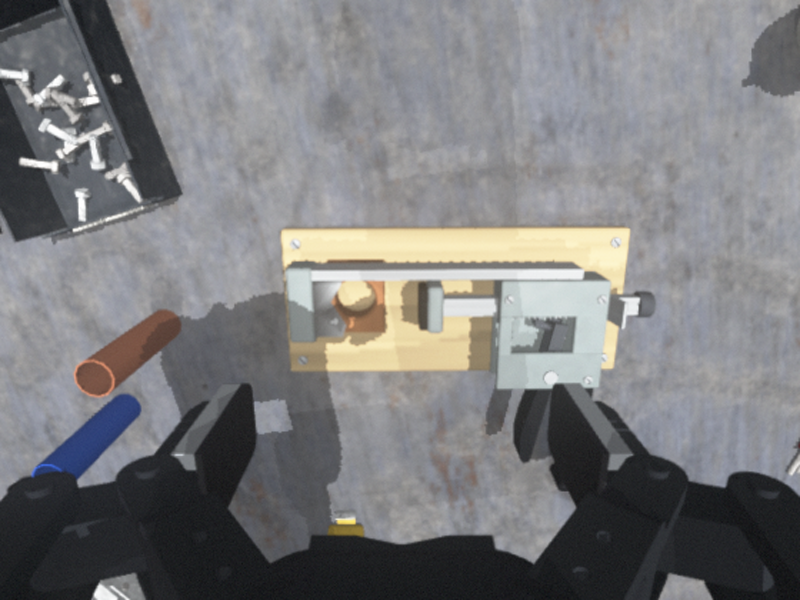

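```bash
python3 - <<'E'
from h import *
im,d,K,D,T=load("w1.npz")
f=lambda p,z:onplane(np.array(p)*0.7,z,K,D,T)
w=f([(283,229),(629,228),(614,369),(291,372)],.012);print(w.round(4))
e=np.diff(np.r_[w,w[:1]],axis=0);print(np.linalg.norm(e,axis=1).round(4),np.degrees(np.arctan2(e[:,1],e[:,0])).round(2))
print("bore",f([(357,297)],.032).round(4)," pin",f([(551,378)],.066).round(4))
print("tube",f([(95,378)],.11).round(4))
P=cloud(d,K,D,T)
q=P.reshape(-1,3)[d.ravel()>0]
m=(abs(q[:,0]-.617)<.03)&(abs(q[:,1]-.286)<.03)&(q[:,2]>.02);print("tube cloud",circ(q[m][:,:2]),m.sum(),q[m].max(0))
m=m&(q[:,2]>.1);print("rim",circ(q[m][:,:2]),m.sum())
y=np.radians(-9.3);A=np.array([[np.cos(y),-np.sin(y)],[np.sin(y),np.cos(y)]])
h=f([(357,297)],.032)[0,:2];o=h-A@[.045,.099];print("origin from bore",o,"pin pred",o+A@[-.008,-.051],"board ctr in stand",A.T@(w.mean(0)[:2]-o))
# enlarged crop of holder, with tube
cv2.imwrite("pics/c3.png",cv2.resize(im[150:290,40:300,::-1],None,fx=3,fy=3,interpolation=cv2.INTER_CUBIC))
E
```

```text
[[ 0.6789  0.1631  0.012 ]
 [ 0.6289 -0.1121  0.012 ]
 [ 0.5059 -0.0921  0.012 ]
 [ 0.5557  0.1875  0.012 ]]
[0.2797 0.1246 0.2839 0.1256] [-100.3   170.77   79.91  -11.18]
bore [[0.6177 0.1135 0.032 ]]  pin [[ 0.5367 -0.0234  0.066 ]]
tube [[0.6159 0.2886 0.11  ]]
tube cloud (array([0.61649245, 0.28869502]), np.float64(0.013174101868942651)) 1890 [0.63069703 0.30393404 0.11255478]
rim (array([0.61644284, 0.28861092]), np.float64(0.013010661317458216)) 500
origin from bore [0.55725237 0.02306914] pin pred [ 0.54111573 -0.02596768] board ctr in stand [0.03245211 0.0190186 ]
```

View pics/c3.png

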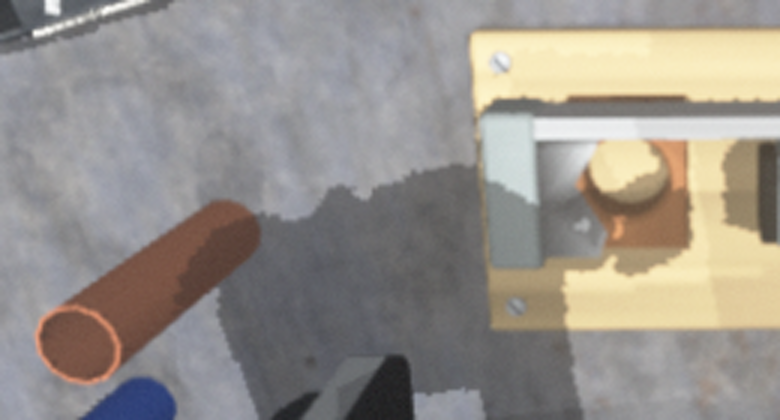

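Emit:
drive_tool([
  [1,-0.0186,-0.0517,0.018,0,0,0],
  [1,-0.0186,-0.0517,0.018,0,0,0],
  [1,-0.0186,-0.0517,0.018,0,0,0],
  [1,-0.0186,-0.0517,0.018,0,0,0],
  [1,0,0,0,0,0,0],
])

```text
clock: 3.15
tool_pos: [0.6165, 0.2865, 0.1991]
tool_rot: [3.124, -0.306, 0.009]
force: [0.3, 0.7, -0.4]
grip_width: 1.004
```

Emit:
drive_tool([
  [1,0,-0.002,0.04,0,0,0],
  [1,0,0,0.04,0,0,0],
  [1,0,0,0.035,0,0,0],
  [1,0,0,0.013,0,0,0],
  [1,0,0,0,0,0,0],
])

```text
clock: 3.78
tool_pos: [0.6215, 0.28, 0.0735]
tool_rot: [3.124, -0.319, 0.023]
force: [-0.2, 0.2, 0.5]
grip_width: 1.0
```

Emit:
drive_tool([
  [1,-0.0066,-0.0074,0.002,0,-0.8,0],
  [1,0,0,0,0,0,0],
])

```text
clock: 4.03
tool_pos: [0.6176, 0.2888, 0.0743]
tool_rot: [-3.124, 0.321, -0.006]
force: [-0.2, -0.3, 1.4]
grip_width: 0.998
```

Emit:
drive_tool([
  [0.5,-0.0012,0,0.003,0,0,0],
  [0.2,0,0,0,0,0,0],
  [0,0,0,0,0,0,0],
  [0,0,0,0,0,0,0],
  [0,0,0,0,0,0,0],
], force=30)

```text
clock: 4.65
tool_pos: [0.6167, 0.2895, 0.0726]
tool_rot: [-3.123, 0.32, -0.01]
force: [-0.3, -0.2, 0.5]
grip_width: 0.321
```

Emit:
drive_tool([
  [0,0,0,-0.02,0,0,0],
  [0,0,0,-0.03,0,0,0],
  [0,0,0,-0.03,0,0,0],
  [0,0,0,-0.03,0,0,0],
  [0,0,0,0,0,0,0],
])

```text
clock: 5.28
tool_pos: [0.6155, 0.2891, 0.1839]
tool_rot: [-3.124, 0.32, -0.004]
force: [0.4, 0.1, -1.8]
grip_width: 0.319
```

```bash
python3 - <<'E'
from h import *
from scipy.optimize import minimize
im,d,K,D,T=load("w1.npz")
# window crop coords in full px: crop/3+(40,150)
l,t,r,b=40+575//3,150+141//3,40+690//3,150+245//3
W=im[t:b,l:r].astype(int);hsv=cv2.cvtColor(im,cv2.COLOR_RGB2HSV)[t:b,l:r].astype(int)
print(l,t,r,b); P=cloud(d,K,D,T)[t:b,l:r]
for row in range(0,b-t,3): print(" ".join("%3d/%2d"%(W[row,c,1],P[row,c,2]*1000) for c in range(0,r-l,2)))
np.save("win.npy",[l,t,r,b])
E
```

```text
231 197 270 231
173/52 185/52 195/52 204/51 183/32 202/12 225/12 226/12 225/12 225/11 225/11 221/12 185/11 149/32 161/32 159/32 159/32 160/32 153/32 190/11
211/62 221/63 230/63 231/63 219/10 225/12 228/12 229/12 228/12 228/12 229/11 227/12 226/13 159/11 133/28 151/32 159/31 151/32 147/32 190/10
205/63 221/63 216/63 216/13 221/10 224/12 233/11 233/11 234/12 233/13 234/12 233/12 233/12 232/12 199/13 137/29 158/32 162/32 151/32 188/12
200/62 196/62 127/19 203/11 224/12 224/12 226/12 236/12 236/12 236/11 235/11 237/13 233/12 232/11 185/11 159/12 140/33 162/30 159/31 198/11
175/61 152/31 102/22 163/11 225/11 225/11 225/11 232/12 237/12 235/12 209/12 166/13 161/10 160/11 160/12 142/12 125/33 163/31 161/31 201/12
147/40 144/33 100/27  91/19 158/12 222/11 222/13 223/12 206/10 160/11 159/13 157/11 150/13 151/13 137/12 100/25 109/31 150/415 136/32 189/11
118/46 107/39  98/30  84/26  83/21  90/16 116/13 131/13 134/12 137/11 134/13 135/12 129/13 108/16  87/24  96/31 109/33 113/31 108/31 132/11
105/53 109/46 108/415 100/32  90/28  82/25  86/23  82/19  83/20  83/17  85/18  83/21  85/23  89/29  99/30 106/30 114/32 113/31 110/32 115/11
111/60 111/53 118/46 117/39 104/33  96/31  94/30  92/30  98/29  88/28  88/30  92/31  99/31 105/32 113/32 113/33 112/32 112/32 110/32 149/12
135/62 157/59 173/53 125/46 124/39 113/32 110/33 141/32 132/33 111/31 113/30 113/30 116/31 114/32 114/32 113/32 111/33 112/33 108/32 130/12
131/62 132/64 141/60 126/52 134/47 148/39 119/32 160/32 145/32 121/32 119/32 114/32 114/32 111/33 112/31 112/32 112/32 112/33 110/32 122/14
134/63 139/62 141/63 131/58 145/52 140/31 115/31 116/31 117/32 117/32 120/32 115/33 111/33 113/32 112/32 108/32 112/32 112/32 113/32 138/10
```

```bash
python3 - <<'E'
from h import *
from scipy.optimize import least_squares
im,d,K,D,T=load("w1.npz");P=cloud(d,K,D,T)
q=P[190:235,225:275].reshape(-1,3)
m=(q[:,2]>.016)&(q[:,2]<.029)&(np.hypot(q[:,0]-.6177,q[:,1]-.1135)<.022)
w=q[m];print(m.sum())
f=lambda c:np.hypot(w[:,0]-c[0],w[:,1]-c[1])-.016
r=least_squares(f,[.6177,.1135],loss="soft_l1",f_scale=.001);print("wall r16",r.x.round(4),np.abs(r.fun).mean().round(4),circ(w[:,:2]))
y=np.radians(-9.8)
fl=q[(q[:,2]<.014)&(np.hypot(q[:,0]-r.x[0],q[:,1]-r.x[1])<.02)];dd=np.hypot(fl[:,0]-r.x[0],fl[:,1]-r.x[1]);print("floor max r",np.percentile(dd,[90,99,100]).round(4))
A=np.array([[np.cos(y),-np.sin(y)],[np.sin(y),np.cos(y)]])
# block top extents, stand axes rel. to bore
t=q[(abs(q[:,2]-.032)<.0025)];u=(t[:,:2]-r.x)@A
print("block ext",np.percentile(u,[1,99],axis=0).round(4))
Q=P.reshape(-1,3);g=(Q[:,:2]-r.x)@A+[.045,.099]
b=(Q[:,2]>.056)&(Q[:,2]<.07)&(abs(g[:,0]-.03)<.06)&(g[:,1]<.0)&(g[:,1]>-.13)
print("body top (stand)",np.percentile(g[b],[1,99],axis=0).round(4))
j=(abs(Q[:,2]-.064)<.004)&(abs(g[:,0]-.045)<.017)&(g[:,1]>.02)&(g[:,1]<.08);print("moving jaw y",np.percentile(g[j,1],[2,98]),j.sum())
gr=(Q[:,2]>.045)&(Q[:,2]<.068)&(g[:,0]<-.035)&(g[:,0]>-.1)&(g[:,1]<0)&(g[:,1]>-.12);print("grip/trig pts",gr.sum())
o=r.x-A@[.045,.099];print("origin",o,"pin",o+A@[-.008,-.051])
E
```

```text
115
wall r16 [0.6175 0.116 ] 0.0007 (array([0.62057509, 0.11388558]), np.float64(0.019154693116448414))
floor max r [0.0149 0.0163 0.0165]
block ext [[-0.0275 -0.0228]
 [ 0.0144  0.017 ]]
body top (stand) [[-0.0248 -0.1232]
 [ 0.0741 -0.0038]]
moving jaw y [0.03197408 0.04878883] 512
grip/trig pts 608
origin [0.55630927 0.0260845 ] pin [ 0.53974533 -0.02280963]
```

Emit:
drive_tool([
  [0,0.0093,0.042,0,0,0,0],
  [0,0.0093,0.042,0,0,0,0],
  [0,0.0093,0.042,0,0,0,0],
  [0,0.0093,0.042,0,0,0,0],
  [0,0,0,0,0,0,0],
  [0,0,0,0,0,0,0],
])

```text
clock: 6.02
tool_pos: [0.6148, 0.1127, 0.1742]
tool_rot: [3.125, -0.318, -0.017]
force: [0.2, -0.0, -0.9]
grip_width: 0.318
```

```bash
python3 - <<'E'
from cell import env
from h import *
s=env.get_state();p=s["tool_pos"];Rm=R.from_rotvec(s["tool_rot"]).as_matrix()
print(p.round(4),"ztool",Rm[:,2].round(4),"yaw",np.degrees(np.arctan2(Rm[1,0],Rm[0,0])).round(2),s["joints"].round(2))
print("shift tool",(Rm.T@(np.array([.6179,.1168,p[2]])-p)).round(4))
E
python3 snap.py w2
```

```text
[0.6148 0.1127 0.1742] ztool [-1.110e-02  3.000e-04 -9.999e-01] yaw -11.63 [-0.01  0.56  1.16  0.    1.43  1.77]
shift tool [ 0.0022 -0.0046 -0.    ]
v 0.0159 [0.6148 0.1127 0.1742] [ 3.1245 -0.3182 -0.0174]
```

View pics/w2.png

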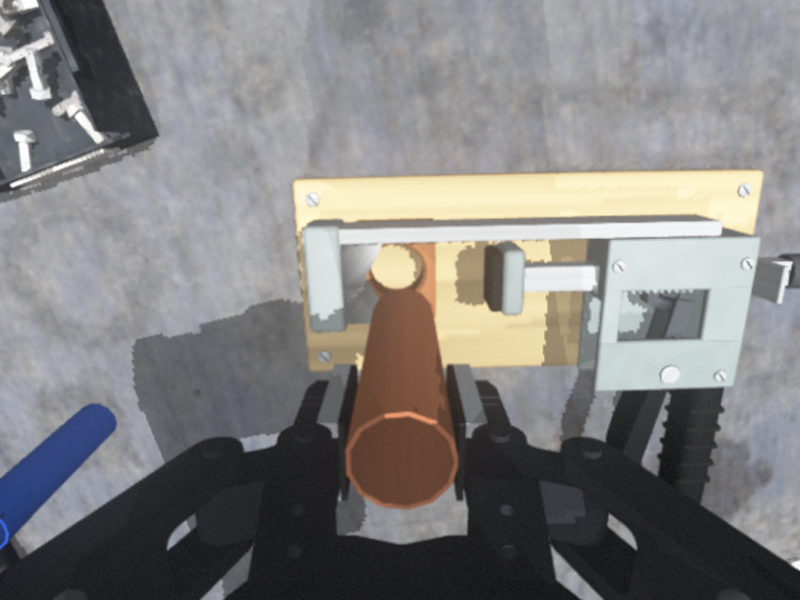

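```bash
cat > fit.py <<'E'
from h import *
from scipy.optimize import least_squares
import sys
im,d,K,D,T=load(sys.argv[1]);P=cloud(d,K,D,T);b0=np.array([.6175,.116])
p0=np.array([float(sys.argv[2]),float(sys.argv[3])]);zlo,zhi=float(sys.argv[4]),float(sys.argv[5])
hsv=cv2.cvtColor(im,cv2.COLOR_RGB2HSV)
red=(hsv[...,0]<15)&(hsv[...,1]>90)&(d>0)
q=P[red];m=(np.hypot(*(q[:,:2]-p0).T)<.022)&(q[:,2]>zlo)&(q[:,2]<zhi);q=q[m]
# outer side only: points facing camera
f=lambda a:np.hypot(q[:,0]-a[0]-a[2]*(q[:,2]-zlo),q[:,1]-a[1]-a[3]*(q[:,2]-zlo))-.014
r=least_squares(f,[*p0,0,0],loss="soft_l1",f_scale=.0007)
print("tube at z=%.3f"%zlo,r.x[:2].round(4),"slope",r.x[2:].round(4),len(q),np.abs(r.fun).mean().round(4),"zmin",q[:,2].min().round(4))
q=P.reshape(-1,3);m=(q[:,2]>.016)&(q[:,2]<.029)&(np.hypot(*(q[:,:2]-b0).T)<.02);w=q[m]
if len(w)>15:
    g=least_squares(lambda c:np.hypot(w[:,0]-c[0],w[:,1]-c[1])-.016,b0,loss="soft_l1",f_scale=.001)
    fl=q[(q[:,2]<.014)&(q[:,2]>.005)&(np.hypot(*(q[:,:2]-g.x).T)<.019)];dd=fl[:,:2]-g.x
    print("bore",g.x.round(4),len(w),"floor r",np.percentile(np.hypot(*dd.T),98).round(4),dd.min(0).round(4),dd.max(0).round(4))
E
python3 fit.py w2.npz .615 .113 .105 .175
```

```text
tube at z=0.105 [0.6132 0.1131] slope [0.022  0.0013] 2141 0.0003 zmin 0.1052
bore [0.6175 0.116 ] 102 floor r 0.016 [-0.016  -0.0152] [0.0114 0.0161]
```

Emit:
drive_tool([
  [0,0.0023,-0.0034,0,0,1.2,0],
  [0,0,0,0.012,0,0,0],
  [0,0,0,0.012,0,0,0],
  [0,0,0,0.012,0,0,0],
  [0,0,0,0.012,0,0,0],
  [0,0,0,0,0,0,0],
])

```text
clock: 6.82
tool_pos: [0.6174, 0.1183, 0.1209]
tool_rot: [3.122, -0.312, 0.013]
force: [-0.2, 0.5, -1.6]
grip_width: 0.318
```

```bash
python3 snap.py w3; python3 fit.py w3.npz .617 .116 .07 .13
```

```text
v 0.0152 [0.6174 0.1183 0.1209] [ 3.1224 -0.3117  0.0128]
tube at z=0.070 [0.6169 0.1184] slope [0.015 0.005] 2690 0.0005 zmin 0.0701
bore [0.6174 0.1161] 40 floor r 0.0157 [-0.0109 -0.0157] [0.0114 0.0115]
```

Emit:
drive_tool([
  [0,0.001,0.0022,0.002,0,0,0],
  [0,0,0,0.006,0,0,0],
  [0,0,0,0,0,0,0],
])

```text
clock: 7.25
tool_pos: [0.6189, 0.1157, 0.114]
tool_rot: [3.123, -0.312, 0.018]
force: [0.0, 0.1, -1.2]
grip_width: 0.316
```

```bash
python3 snap.py w4; python3 fit.py w4.npz .617 .116 .06 .10;python3 fit.py w4.npz .617 .116 .08 .13
```

```text
v 0.0121 [0.6189 0.1157 0.114 ] [ 3.1229 -0.3121  0.0177]
tube at z=0.060 [0.6188 0.1158] slope [-0.0038  0.0066] 1092 0.0002 zmin 0.06
bore [0.6173 0.116 ] 20 floor r 0.0158 [-0.0065 -0.0156] [0.0109 0.0091]
tube at z=0.080 [0.6184 0.116 ] slope [0.0235 0.0003] 3202 0.0006 zmin 0.08
bore [0.6173 0.116 ] 20 floor r 0.0158 [-0.0065 -0.0156] [0.0109 0.0091]
```

View pics/w4.png

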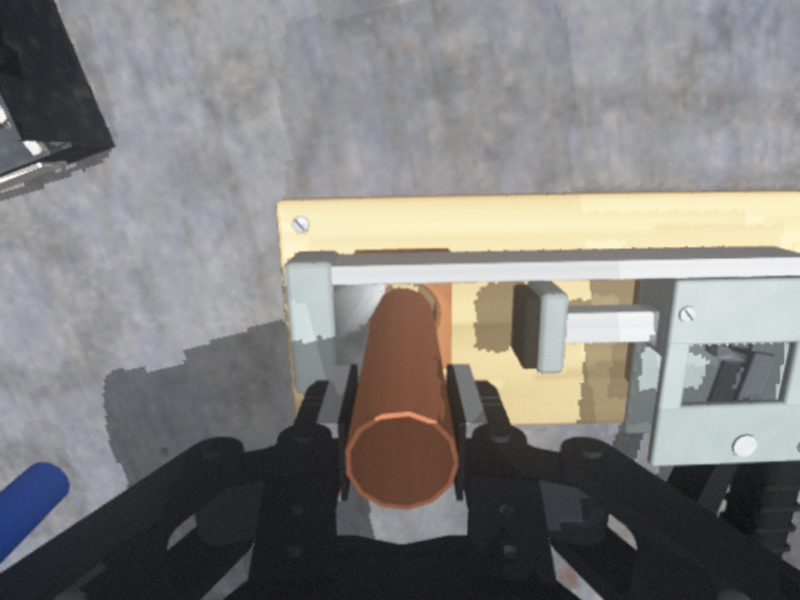

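Emit:
drive_tool([
  [0,-0.0015,0,0.003,0,-0.3,0],
  [0,0,0,0.005,0,0,0],
  [0,0,0,0.004,0,0,0],
  [0,0,0,0,0,0,0],
])

```text
clock: 7.8
tool_pos: [0.6177, 0.116, 0.1016]
tool_rot: [3.124, -0.312, 0.01]
force: [0.4, -0.5, -1.2]
grip_width: 0.319
```

Tube bottom is now about 29 mm above the bench, just inside the mouth, and there is no contact force.

Emit:
drive_tool([
  [0,0,0,0.004,0,0,0],
  [0,0,0,0.004,0,0,0],
  [0,0,0,0.004,0,0,0],
  [0,0,0,0,0,0,0],
])

```text
clock: 8.3
tool_pos: [0.6177, 0.116, 0.0887]
tool_rot: [3.124, -0.312, 0.01]
force: [0.2, -0.1, -0.6]
grip_width: 0.316
```

Emit:
drive_tool([
  [0,0,0,0.003,0,0,0],
  [0,0,0,0.001,0,0,0],
  [0,0,0,0,0,0,0],
])

```text
clock: 8.68
tool_pos: [0.618, 0.116, 0.0847]
tool_rot: [3.124, -0.312, 0.011]
force: [-0.1, -0.3, -1.3]
grip_width: 0.321
```

Emit:
drive_tool([
  [0.36,0,0,0,0,0,0],
  [0.5,0,0,0,0,0,0],
  [0.6,0,0,0,0,0,0],
  [0.6,0,0,-0.03,0,0,0],
  [0.6,0,0,-0.04,0,0,0],
  [0.6,0,0,-0.04,0,0,0],
  [0.6,0,0,-0.02,0,0,0],
  [0.6,0,0,0,0,0,0],
])

```text
clock: 9.68
tool_pos: [0.617, 0.1164, 0.2189]
tool_rot: [3.124, -0.312, 0.012]
force: [-0.1, 0.5, -1.0]
grip_width: 0.599
```

```bash
python3 snap.py w5; python3 fit.py w5.npz .617 .116 .07 .11; python3 - <<'E'
from h import *
im,d,K,D,T=load("w5.npz");P=cloud(d,K,D,T).reshape(-1,3)
m=(np.hypot(P[:,0]-.6175,P[:,1]-.116)<.02)&(P[:,2]>.1)&(P[:,2]<.14);print("tube top z",np.percentile(P[m,2],[50,90,99]))
E
```

```text
v 0.0258 [0.617  0.1164 0.2189] [ 3.1237 -0.3121  0.0117]
tube at z=0.070 [0.6189 0.1158] slope [ 0.0064 -0.0022] 764 0.001 zmin 0.07
bore [0.6154 0.1169] 65 floor r 0.0159 [-0.0051 -0.016 ] [0.0064 0.0156]
tube top z [0.11576749 0.12252276 0.12331066]
```

View pics/w5.png

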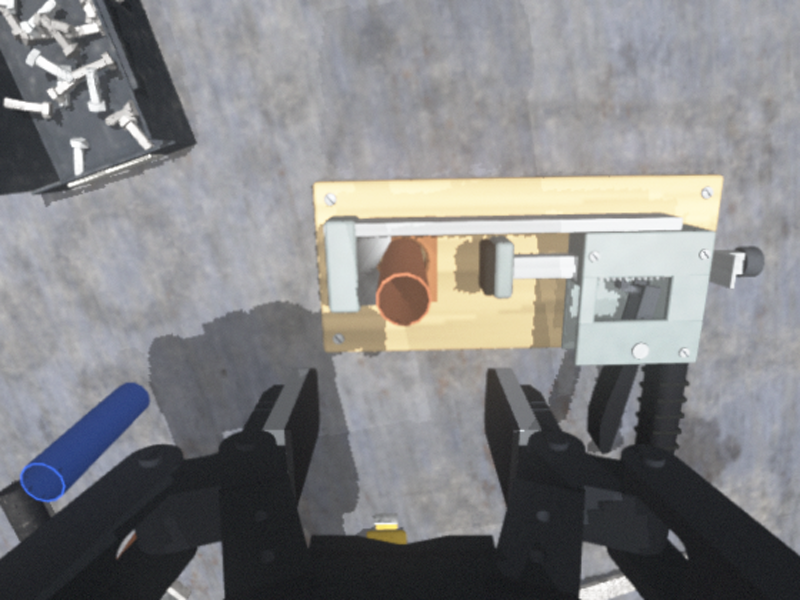

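```bash
python3 - <<'E'
from h import *
im,d,K,D,T=load("w5.npz");Pc=cloud(d,K,D,T)
w=onplane(np.array([(314,183),(722,176)])*.7,.012,K,D,T);e=w[0]-w[1];print("yaw",np.degrees(np.arctan2(e[1],e[0]))-90,np.linalg.norm(e))
# bar edge line (z=.063)
w=onplane(np.array([(357,220),(680,217)])*.7,.063,K,D,T);e=w[0]-w[1];print("bar yaw",np.degrees(np.arctan2(e[1],e[0]))-90)
y=np.radians(-10.1);A=np.array([[np.cos(y),-np.sin(y)],[np.sin(y),np.cos(y)]])
o=np.array([.6175,.1163])-A@[.045,.099];print("origin",o)
P=Pc.reshape(-1,3);g=(P[:,:2]-o)@A
for x0 in(-.045,-.055,-.065):
    m=(abs(g[:,0]-x0)<.003)&(g[:,1]<-.02)&(g[:,1]>-.12)&(P[:,2]>.034)&(P[:,2]<.07)
    ys=np.sort(g[m,1]);k=np.where(np.diff(ys)>.004)[0];print(x0,m.sum(),[ (round(s.min(),4),round(s.max(),4)) for s in np.split(ys,k+1) if len(s)>3], P[m,2].max() if m.any() else 0)
c=o+A@[-.058,-.061];print("target center",c)
print("cur grip dir target tool yaw -10.1")
Rm=T[:3,:3]
E
```

```text
yaw -10.20232663484498 0.2810480501553608
bar yaw -10.73037346128983
origin [0.55583605 0.02672569]
-0.045 351 [(np.float64(-0.0887), np.float64(-0.0675)), (np.float64(-0.0501), np.float64(-0.0349))] 0.06641931654289329
-0.055 329 [(np.float64(-0.0884), np.float64(-0.068)), (np.float64(-0.0484), np.float64(-0.0326))] 0.06677779024859576
-0.065 277 [(np.float64(-0.087), np.float64(-0.0681)), (np.float64(-0.0458), np.float64(-0.0318))] 0.06604731391526547
target center [ 0.4880375  -0.02315774]
cur grip dir target tool yaw -10.1
```

Emit:
drive_tool([
  [0.76,-0.0254,0.0402,0,0,-0.4,-1.2],
  [0.76,-0.0254,0.0402,0.01,0,0,0],
  [0.76,-0.0254,0.0402,0.02,0,0,0],
  [0.76,-0.0254,0.0402,0.02,0,0,0],
  [0.76,0,0,0,0,0,0],
  [0.76,0,0,0,0,0,0],
], force=20)

```text
clock: 10.48
tool_pos: [0.4807, -0.026, 0.1593]
tool_rot: [3.129, -0.278, -0.02]
force: [1.4, 0.8, 0.6]
grip_width: 0.763
```

```bash
cat > chk.py <<'E'
from cell import env
from h import *
import sys
s=env.get_state();p=s["tool_pos"];Rm=R.from_rotvec(s["tool_rot"]).as_matrix()
y=np.radians(-10.1);A=np.array([[np.cos(y),-np.sin(y)],[np.sin(y),np.cos(y)]]);o=np.array([.5558,.0267])
tgt=np.r_[o+A@[float(sys.argv[1]),float(sys.argv[2])],float(sys.argv[3])]
print("in stand",((p[:2]-o)@A).round(4),p[2].round(4),"ztool",Rm[:,2].round(4),"yaw",np.degrees(np.arctan2(Rm[1,0],Rm[0,0])).round(2),"shift",(Rm.T@(tgt-p)).round(4),"F stand",(s["force"][:2]@A).round(1),s["force"][2].round(1),"w",round(s["grip_width"]*85,1),s["joints"].round(2))
E
python3 chk.py -.058 -.061 .16
```

```text
in stand [-0.0647 -0.0651] 0.1593 ztool [-1.280e-02  9.000e-04 -9.999e-01] yaw -10.14 shift [ 0.0067 -0.0041 -0.0008] F stand [1.2 1.1] 0.6 w 64.9 [-0.3   0.34  1.59 -0.    1.22  1.45]
```

Emit:
drive_tool([
  [0.76,0.0067,-0.0041,0,0,0.7,0],
  [0.76,0,0,0.02,0,0,0],
  [0.76,0,0,0.02,0,0,0],
  [0.76,0,0,0.015,0,0,0],
  [0.76,0,0,0,0,0,0],
])

```text
clock: 11.1
tool_pos: [0.4937, -0.0196, 0.1032]
tool_rot: [3.128, -0.268, 0.01]
force: [0.0, -0.5, 0.0]
grip_width: 0.759
```

```bash
python3 chk.py -.058 -.061 .10; python3 snap.py w6
```

```text
in stand [-0.053  -0.0564] 0.1032 ztool [ 0.0065 -0.0023 -1.    ] yaw -9.79 shift [-0.0051  0.0045  0.0032] F stand [ 0.1 -0.5] 0.0 w 64.5 [-0.28  0.42  1.65 -0.    1.06  1.46]
v 0.0328 [ 0.4937 -0.0196  0.1032] [ 3.1284 -0.2681  0.0105]
```

View pics/w6.png

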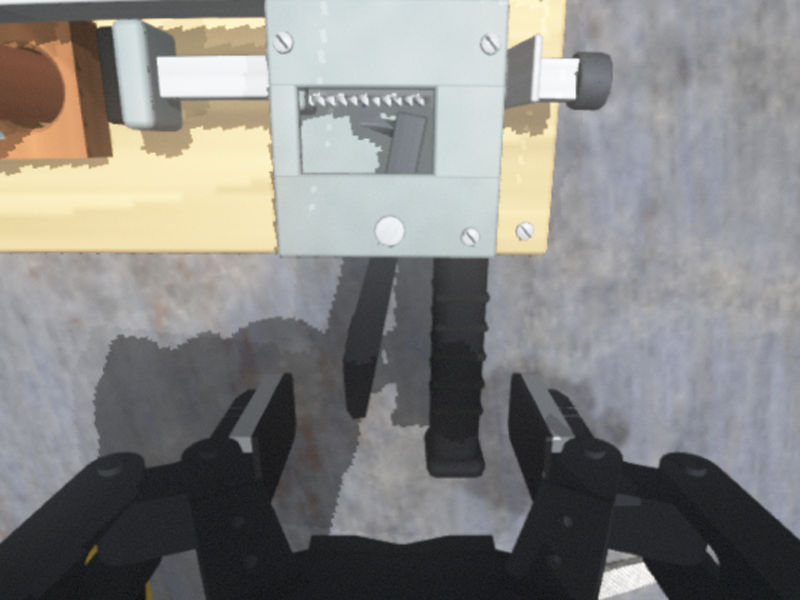

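Emit:
drive_tool([
  [0.76,-0.0051,0.0045,0.003,0,-0.2,0],
  [0.76,0,0,0,0,0,0],
  [0.76,0,0,0.012,0,0,0],
  [0.76,0,0,0.012,0,0,0],
  [0.76,0,0,0,0,0,0],
])

```text
clock: 11.78
tool_pos: [0.4891, -0.0234, 0.0763]
tool_rot: [3.128, -0.267, 0.011]
force: [-0.7, 0.0, 0.3]
grip_width: 0.759
```

```bash
python3 chk.py -.058 -.061 .028
```

```text
in stand [-0.0569 -0.061 ] 0.0763 ztool [ 0.007  -0.0028 -1.    ] yaw -9.76 shift [-0.0014 -0.0001  0.0483] F stand [-0.7 -0.1] 0.3 w 64.5 [-0.29  0.46  1.7  -0.    0.98  1.45]
```

Emit:
drive_tool([
  [0.76,-0.001,0,0.012,0,0,0],
  [0.76,0,0,0.012,0,0,0],
  [0.76,0,0,0.012,0,0,0],
  [0.76,0,0,0.01,0,0,0],
  [0.76,0,0,0,0,0,0],
])

```text
clock: 12.4
tool_pos: [0.4882, -0.0233, 0.0265]
tool_rot: [3.128, -0.267, 0.01]
force: [0.4, 1.3, -0.3]
grip_width: 0.761
```

```bash
python3 chk.py -.058 -.061 .028
```

```text
in stand [-0.0577 -0.0611] 0.0265 ztool [ 0.0061 -0.0025 -1.    ] yaw -9.77 shift [-0.0003 -0.0001 -0.0015] F stand [0.2 1.3] -0.3 w 64.7 [-0.29  0.54  1.75 -0.    0.85  1.45]
```

Emit:
drive_tool([
  [0.65,0,0.002,0,0,0,0],
  [0.52,0,0.004,0,0,0,0],
  [0.41,0,0.003,0,0,0,0],
  [0.41,0,0,0,0,0,0],
  [0.41,0,0,0,0,0,0],
], force=20)

```text
clock: 13.02
tool_pos: [0.4862, -0.0332, 0.0281]
tool_rot: [3.127, -0.265, 0.01]
force: [2.1, 0.6, -3.6]
grip_width: 0.425
```

```bash
python3 chk.py -.058 -.0705 .0265; cat > jaw.py <<'E'
from h import *
from cell import env
y=np.radians(-10.1);A=np.array([[np.cos(y),-np.sin(y)],[np.sin(y),np.cos(y)]]);o=np.array([.5558,.0267])
im,d=env.grab_frame("top");c=env.get_calibration("top");P=cloud(d,c["camera_matrix"],c["dist_coeffs"],c["extrinsics"]).reshape(-1,3)
g=(P[:,:2]-o)@A
m=(P[:,2]>.056)&(P[:,2]<.072)&(abs(g[:,0]-.042)<.016)&(g[:,1]>.005)&(g[:,1]<.11);print("top jaw y",np.percentile(g[m,1],[5,50,95]).round(4) if m.any() else None,m.sum())
np.savez("top1.npz",im=im,d=d,K=c["camera_matrix"],D=c["dist_coeffs"],T=c["extrinsics"])
T=wristT(env);im,d=env.grab_frame("wrist");c=env.get_calibration("wrist")
P=cloud(d,c["camera_matrix"],c["dist_coeffs"],T).reshape(-1,3);P=P[d.ravel()>0];g=(P[:,:2]-o)@A
m=(P[:,2]>.058)&(P[:,2]<.07)&(abs(g[:,0]-.045)<.02);k=m&(g[:,1]<-.122)
for lo,hi in((.0,.12),(-.19,-.12)):
    k=m&(g[:,1]>lo)&(g[:,1]<hi);print("wrist y",lo,k.sum(),np.percentile(g[k,1],[2,50,98]).round(4) if k.any() else None)
cv2.imwrite("pics/wl.png",cv2.resize(im[:,:,::-1],(800,600)))
E
python3 jaw.py
```

```text
in stand [-0.0581 -0.0711] 0.0281 ztool [ 0.0061 -0.0036 -1.    ] yaw -9.68 shift [ 0.0001 -0.0006  0.0016] F stand [2. 1.] -3.6 w 36.1 [-0.31  0.53  1.75 -0.    0.85  1.43]
top jaw y [0.0144 0.047  0.1074] 148
wrist y 0.0 6 [0.0001 0.0025 0.0117]
wrist y -0.19 0 None
```

Emit:
drive_tool([
  [0.55,0,-0.004,0,0,0,0],
  [0.76,0,-0.005,0.001,0,0,0],
  [0.76,0,0,0,0,0,0],
  [0.76,0,0,0,0,0,0],
])

```text
clock: 13.62
tool_pos: [0.4884, -0.0241, 0.0277]
tool_rot: [3.126, -0.265, 0.013]
force: [-0.4, 0.3, 0.7]
grip_width: 0.759
```

```bash
python3 chk.py -.058 -.061 .0265; sed -i 's/^np.savez.*/e=np.histogram(g[m,1],np.arange(.005,.115,.005));print(e[0])\n&/' jaw.py; python3 jaw.py
```

```text
in stand [-0.0574 -0.0618] 0.0277 ztool [ 0.0078 -0.0049 -1.    ] yaw -9.69 shift [-0.0006 -0.0008  0.0012] F stand [-0.4  0.3] 0.7 w 64.5 [-0.29  0.54  1.75 -0.    0.85  1.45]
top jaw y [0.013  0.0466 0.1069] 148
[ 5  4  7  5  6  4 10 25 24 23  8  0  0  0  0  5  2  3  1  4 12]
wrist y 0.0 15 [0.0021 0.013  0.0189]
wrist y -0.19 0 None
```

Emit:
drive_tool([
  [0.65,0,0.002,0.001,0,0,0],
  [0.52,0,0.0035,0,0,0,0],
  [0.41,0,0.003,0,0,0,0],
  [0.41,0,0,0,0,0,0],
  [0.55,0,-0.004,0,0,0,0],
  [0.76,0,-0.005,0,0,0,0],
  [0.76,0,0,0,0,0,0],
  [0.76,0,0,0,0,0,0],
])

```text
clock: 14.72
tool_pos: [0.4881, -0.0243, 0.0274]
tool_rot: [3.126, -0.265, 0.012]
force: [-0.2, -0.2, -0.0]
grip_width: 0.761
```

```bash
python3 chk.py -.058 -.061 .0265;python3 jaw.py
```

```text
in stand [-0.0577 -0.0621] 0.0274 ztool [ 0.0074 -0.0054 -1.    ] yaw -9.69 shift [-0.0003 -0.0011  0.0009] F stand [-0.2 -0.3] -0.0 w 64.7 [-0.29  0.54  1.75 -0.    0.85  1.45]
top jaw y [0.0123 0.0547 0.1071] 150
[ 5  4  5  5  2  2  5  6 17 25 23 23  1  0  0  3  2  3  3  4 12]
wrist y 0.0 5 [0.0096 0.0138 0.017 ]
wrist y -0.19 0 None
```

Emit:
drive_tool([
  [0.65,0,0.002,0.001,0,0,0],
  [0.52,0,0.003,0,0,0,0],
  [0.41,0,0.003,0,0,0,0],
  [0.41,0,0,0,0,0,0],
  [0.55,0,-0.004,0,0,0,0],
  [0.76,0,-0.005,0,0,0,0],
  [0.76,0,0,0,0,0,0],
  [0.76,0,0,0,0,0,0],
])

```text
clock: 15.82
tool_pos: [0.4878, -0.0242, 0.0271]
tool_rot: [3.125, -0.264, 0.012]
force: [0.8, -0.8, -0.2]
grip_width: 0.763
```

```bash
python3 chk.py -.058 -.061 .0265;python3 jaw.py
```

```text
in stand [-0.058  -0.0621] 0.0271 ztool [ 0.007  -0.0065 -1.    ] yaw -9.66 shift [-0.     -0.0011  0.0006] F stand [ 0.9 -0.6] -0.2 w 64.8 [-0.29  0.54  1.75 -0.01  0.85  1.45]
top jaw y [0.0153 0.0614 0.1067] 167
[ 4  4  8  6  5  4  6  3  5  6 27 22 24 13  0  5  2  2  3  5 13]
wrist y 0.0 11 [0.002  0.0103 0.0195]
wrist y -0.19 0 None
```

Emit:
drive_tool([
  [0.65,0,0,0.001,0,0,0],
  [0.58,0,0.002,0,0,0,0],
  [0.52,0,0.0025,0,0,0,0],
  [0.52,0,0,0,0,0,0],
])

```text
clock: 16.42
tool_pos: [0.4868, -0.0295, 0.0268]
tool_rot: [3.124, -0.266, 0.012]
force: [0.7, 3.7, -0.7]
grip_width: 0.517
```

```bash
python3 chk.py -.058 -.0664 .0265;python3 jaw.py
```

```text
in stand [-0.058  -0.0674] 0.0268 ztool [ 0.0072 -0.0068 -1.    ] yaw -9.73 shift [ 0.0001 -0.001   0.0003] F stand [0.1 3.8] -0.7 w 43.9 [-0.3   0.54  1.75 -0.01  0.85  1.44]
top jaw y [0.0154 0.0625 0.1072] 176
[ 5  4  6  8  7  4  8  5  8  5 15 24 24 22  4  3  3  3  1  4 13]
wrist y 0.0 12 [0.0022 0.008  0.0136]
wrist y -0.19 0 None
```

Emit:
drive_tool([
  [0.48,0,0.001,0,0,0,0],
  [0.44,0,0.0015,0,0,0,0],
  [0.41,0,0.001,0,0,0,0],
  [0.41,0,0,0,0,0,0],
])

```text
clock: 17.02
tool_pos: [0.4861, -0.0332, 0.0277]
tool_rot: [3.123, -0.262, 0.012]
force: [0.1, 0.1, 0.3]
grip_width: 0.427
```

```bash
python3 chk.py -.058 -.0705 .0265;python3 jaw.py
```

```text
in stand [-0.0582 -0.0712] 0.0277 ztool [ 0.007  -0.0083 -0.9999] yaw -9.6 shift [ 0.0002 -0.0007  0.0011] F stand [0.1 0.2] 0.3 w 36.3 [-0.31  0.53  1.75 -0.01  0.85  1.43]
top jaw y [0.0154 0.0679 0.1064] 173
[ 6  3  7  3  5  6  7  7  5  7  3 14 24 23 24  7  3  2  1  3 13]
wrist y 0.0 5 [0.0041 0.0097 0.013 ]
wrist y -0.19 0 None
```

Emit:
drive_tool([
  [0.55,0,-0.004,0,0,0,0],
  [0.76,0,-0.005,0.001,0,0,0],
  [0.76,0,0,0,0,0,0],
  [0.76,0,0,0,0,0,0],
  [0.65,0,0,0,0,0,0],
  [0.58,0,0.002,0,0,0,0],
  [0.55,0,0.001,0,0,0,0],
  [0.55,0,0,0,0,0,0],
])

```text
clock: 18.12
tool_pos: [0.4869, -0.0282, 0.0267]
tool_rot: [3.121, -0.264, 0.011]
force: [-0.5, 1.3, 0.3]
grip_width: 0.551
```

```bash
python3 chk.py -.058 -.065 .0265;python3 jaw.py
```

```text
in stand [-0.0582 -0.0661] 0.0267 ztool [ 0.0063 -0.0102 -0.9999] yaw -9.65 shift [ 0.0002 -0.0011  0.0002] F stand [-0.7  1.2] 0.3 w 46.9 [-0.3   0.54  1.75 -0.01  0.85  1.45]
top jaw y [0.0117 0.069  0.1073] 181
[ 7  7  8  5  7  5  6  4  2  5  4 10 27 25 21 14  3  2  2  4 13]
wrist y 0.0 13 [0.0005 0.0067 0.0168]
wrist y -0.19 0 None
```

Emit:
drive_tool([
  [0.52,0,0.001,0,0,0,0],
  [0.49,0,0.001,0,0,0,0],
  [0.47,0,0.001,0,0,0,0],
  [0.47,0,0,0,0,0,0],
])

```text
clock: 18.73
tool_pos: [0.4862, -0.031, 0.0275]
tool_rot: [3.12, -0.257, 0.011]
force: [-0.4, -0.6, 2.3]
grip_width: 0.481
```

```bash
python3 chk.py -.058 -.0685 .0265;python3 jaw.py
```

```text
in stand [-0.0584 -0.0691] 0.0275 ztool [ 0.0059 -0.0114 -0.9999] yaw -9.42 shift [ 0.0004 -0.0006  0.001 ] F stand [-0.3 -0.7] 2.3 w 40.9 [-0.3   0.53  1.75 -0.01  0.85  1.44]
top jaw y [0.0146 0.0695 0.1066] 182
[ 7  3  6  6  7  5  9  5  6  5  4  6 24 25 22 18  3  2  3  2 14]
wrist y 0.0 9 [0.0019 0.0065 0.0144]
wrist y -0.19 0 None
```

Emit:
drive_tool([
  [0.4,0,0,0,0,0,0],
  [0.35,0,0,0,0,0,0],
  [0.35,0,0,0,0,0,0],
  [0.35,0,0,0,0,0,0],
], force=20)

```text
clock: 19.32
tool_pos: [0.4862, -0.0311, 0.0275]
tool_rot: [3.12, -0.257, 0.01]
force: [-0.6, 1.1, 2.5]
grip_width: 0.481
```

```bash
python3 chk.py -.058 -.0705 .0265;python3 jaw.py; python3 - <<'E'
from h import *
im,d,K,D,T=load("top1.npz")
cv2.imwrite("pics/t2.png",cv2.resize(im[130:240,200:330,::-1],None,fx=5,fy=5,interpolation=cv2.INTER_CUBIC))
E
```

```text
in stand [-0.0584 -0.0691] 0.0275 ztool [ 0.0057 -0.0114 -0.9999] yaw -9.42 shift [0.0004 0.0014 0.001 ] F stand [-0.8  1. ] 2.5 w 40.9 [-0.3   0.53  1.75 -0.01  0.85  1.44]
top jaw y [0.0136 0.0697 0.1071] 172
[ 4  6  4  7  6  5  5  5  7  7  5  2 24 24 21 18  2  2  2  3 13]
wrist y 0.0 9 [0.0011 0.01   0.0137]
wrist y -0.19 0 None
```

View pics/t2.png

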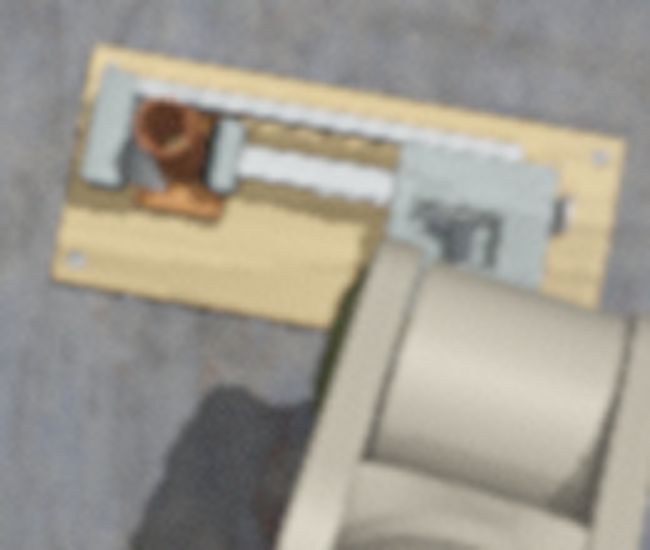

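View pics/wl.png

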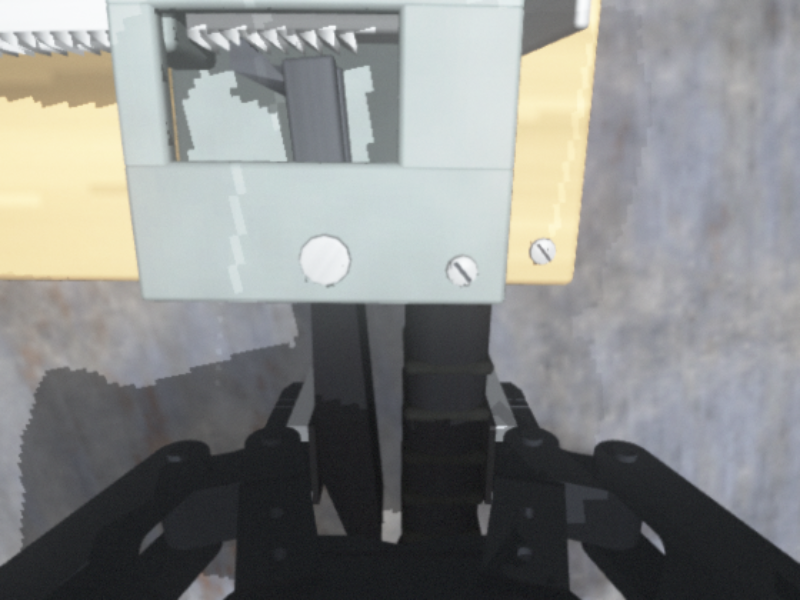

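```bash
python3 - <<'E'
from h import *
from cell import env
from scipy.optimize import least_squares
y=np.radians(-10.1);A=np.array([[np.cos(y),-np.sin(y)],[np.sin(y),np.cos(y)]]);o=np.array([.5558,.0267])
im,d=env.grab_frame("side");c=env.get_calibration("side")
P=cloud(d,c["camera_matrix"],c["dist_coeffs"],c["extrinsics"]);hsv=cv2.cvtColor(im,cv2.COLOR_RGB2HSV)
red=(hsv[...,0]<15)&(hsv[...,1]>90)&(d>0)
q=P[red];g=np.c_[(q[:,:2]-o)@A,q[:,2]];m=(np.hypot(g[:,0]-.045,g[:,1]-.1)<.025)&(q[:,2]>.068)&(q[:,2]<.112);g=g[m]
r=least_squares(lambda a:np.hypot(g[:,0]-a[0]-a[2]*(g[:,2]-.05),g[:,1]-a[1]-a[3]*(g[:,2]-.05))-.014,[.045,.1,0,0],loss="soft_l1",f_scale=.0007)
print("tube stand frame @z50",r.x[:2].round(4),"slope",r.x[2:].round(4),m.sum())
q=P.reshape(-1,3);gg=(q[:,:2]-o)@A;k=(np.hypot(gg[:,0]-.045,gg[:,1]-.1)<.022)&(q[:,2]>.1);print("top z",np.percentile(q[k,2],99).round(4))
s=env.get_state();print(s["clock"],s["force"].round(1),round(s["grip_width"]*85,1))
cv2.imwrite("pics/s2.png",cv2.resize(im[150:300,180:360,::-1],None,fx=4,fy=4,interpolation=cv2.INTER_CUBIC))
E
```

```text
tube stand frame @z50 [0.0461 0.0996] slope [0.0055 0.0438] 231
top z 0.1222
19.475 [-0.6  0.3  2.5] 40.9
```

View pics/s2.png

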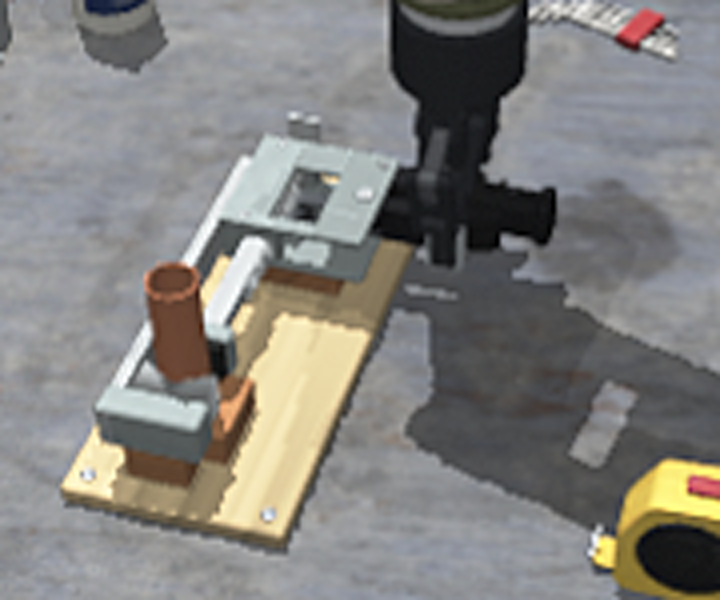

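```bash
python3 - <<'E'
from h import *
from cell import env
from scipy.optimize import least_squares
y=np.radians(-10.1);A=np.array([[np.cos(y),-np.sin(y)],[np.sin(y),np.cos(y)]]);o=np.array([.5558,.0267])
for cam in("side","top"):
    c=env.get_calibration(cam);L=[];H=[]
    for i in range(3):
        im,d=env.grab_frame(cam)
        P=cloud(d,c["camera_matrix"],c["dist_coeffs"],c["extrinsics"]);hsv=cv2.cvtColor(im,cv2.COLOR_RGB2HSV)
        red=(hsv[...,0]<15)&(hsv[...,1]>90)&(d>0);q=P[red];L.append(np.c_[(q[:,:2]-o)@A,q[:,2]])
        q=P[d>0];H.append(np.c_[(q[:,:2]-o)@A,q[:,2]])
    g=np.vstack(L);h=np.vstack(H);g=g[np.hypot(g[:,0]-.045,g[:,1]-.1)<.025]
    for z0,z1 in((.068,.078),(.078,.088),(.088,.098),(.098,.108),(.112,.125)):
        w=g[(g[:,2]>z0)&(g[:,2]<z1)]
        if len(w)<12: continue
        r=least_squares(lambda a:np.hypot(w[:,0]-a[0],w[:,1]-a[1])-.0138,[.045,.1],loss="soft_l1",f_scale=.0007)
        print(cam,z0,len(w),r.x.round(4),np.abs(r.fun).mean().round(4))
    j=h[(h[:,2]>.059)&(h[:,2]<.068)&(abs(h[:,0]-.042)<.014)&(h[:,1]>.055)&(h[:,1]<.095)];print(cam,"jaw top y",np.percentile(j[:,1],[2,50,98]).round(4),len(j))
    f=h[(h[:,2]>.059)&(h[:,2]<.068)&(abs(h[:,0]-.042)<.02)&(h[:,1]>.105)&(h[:,1]<.15)];print(cam,"fixed jaw y",np.percentile(f[:,1],[2,50,98]).round(4),len(f))
E
```

```text
side 0.068 126 [0.0461 0.1011] 0.0008
side 0.078 134 [0.046  0.1014] 0.0007
side 0.088 133 [0.046  0.1013] 0.0007
side 0.098 216 [0.0458 0.1018] 0.001
side 0.112 274 [0.0455 0.1022] 0.0011
side jaw top y [0.0708 0.0781 0.0872] 109
side fixed jaw y [0.1081 0.1299 0.1463] 786
top 0.068 46 [0.0462 0.0974] 0.0007
top 0.078 52 [0.0458 0.0975] 0.0005
top 0.088 45 [0.0465 0.0973] 0.0005
top 0.098 58 [0.0459 0.098 ] 0.0006
top 0.112 68 [0.0465 0.0982] 0.0006
top jaw top y [0.0656 0.0744 0.0867] 244
top fixed jaw y [0.1073 0.1276 0.1418] 543
```

```bash
python3 - <<'E'
from cell import env
s=env.get_state();print(s["clock"],s["force"].round(1),s["grip_width"]);print(env.close_job())
E
```

```text
19.775 [-0.4  2.7  2.8] 0.4805134524778393
the job is handed in; nothing more can be done
None
```

The 28 mm copper tube is standing upright in the holder and clamped in the V, and I handed the job in at 19.8 s with the trigger still squeezed. It took five strokes of the trigger against the pistol grip, and the jaw was moved only by the trigger.

**Grip at hand-in:** The gripper was set to 20 N with both fingers bearing. The net side force was under 3 N. The opening held steady at 40.9 mm, about 5 mm short of the trigger's stop. By the figures given, that is about 19 N at the jaw; I could not measure the jaw force directly.

**Tube position:** The side camera puts the tube axis about 2 mm off the bore centre towards the V; about 2.5 mm is full contact. The moving jaw's front reads 87.2 mm in the stand's frame against an expected 87.5 mm. The tube leans about 1°, and its top is 122 mm above the bench, so it is seated on the bore floor.

**Disagreements:**
- The top camera puts everything 3–4 mm lower in y than the side and wrist cameras. It did so from the start, so I treated it as calibration bias.
- One early side-camera fit suggested a 2.5° lean. The slice-by-slice measurement afterwards gave the 1°.

I did not touch the thin tube, the blue look-alike, the tape measure or the hex keys.

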